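# Set the length stop and fit its stop plate

### The arm

A 6-joint arm with a two-finger parallel gripper is mounted at the origin on the work surface. World frame = base frame: x ahead of the robot, y to its left, z up, the work surface at z = 0. Lengths are in m, angles in degrees, forces in N, time in s.
With the tool pointing down it reaches from about 0.35 to 0.975 m from the base axis. Payload 17.4 kg.
Tool frame: the origin (TCP) lies at the very end of the fingers, on their centre line; the grasp point (between the pads) lies 19 mm behind it; z points along the fingers, y is the line along which they close (so a half turn about z gives the same grasp; the last joint's range is limited). The gripper opens to 85 mm and grips with 20 to 120 N. Pads are 22 mm wide; open, the fingers measure 114 mm over their backs; the gripper's body (76 mm by 85 mm) begins 54 mm behind the grasp point. The pads swing forward as they close: fully open they stand 13 mm farther back than shut.
Start: joints at [64.527, 6.646, 82.598, -0, 90.757, -2.166], TCP at [0.267, 0.62, 0.199] pointing down, gripper open.
Joint ranges: [-162.19, 162.19], [-47.58, 125.68], [4.15, 143.07], [-65.23, 245.23], [0.69, 171.88], [-170.13, 170.13]. Speed limits (degrees/s): [108.29, 108.29, 127.2, 180, 180, 180].

### API

Orientations are given as [roll, pitch, yaw] about the fixed x, y, z axes, in that order (R = Rz(yaw) Ry(pitch) Rx(roll)).
In Python, from rig import bot gives the robot as it stands. The module is installed in compiled form; this text tells all that it offers.
- The arm moves only by the tool jog_arm, never from a script. Its argument "commands" is a list of rows, each an object with "delta_pos": the shift along the tool's x, y, z in units of 50 mm (1.0 is 50 mm), a list of three; "yaw": the turn about the tool's z in units of pi/2 rad (1.0 is pi/2 rad). In form: [{"delta_pos": [x, y, z], "yaw": yaw}, ...]. A call has 1 to 12 rows; each row shifts and turns the commanded pose from where the row before left it, along the tool's axes as they then stand; what a row does not reach is not made up. A row lasts 1/12 s, in which the tool goes at most 41.7 mm and 7.16 degrees, less where a joint would pass 70% of its speed; a pose out of reach is approached as far as the arm can. A call with a number of a shift or a turn outside -1 to 1 is refused whole. A call with a gripper value outside its range is refused whole. "hand" is the opening, from -1 (shut) to 1 (fully open), set as the call begins (left out, the last holds). The fingers move at their own pace and stop on an object; "squeeze" is the grip in N (left out, the last holds). Time passes only in rows, so rows that do not move let the fingers close. It gives the time, the measured TCP pose, the force, the opening and the grip force at its end, in the units of the state.
- bot.read_state(): the state, without advancing time (a new reading comes with each control period).
- bot.grab_frame(name): name is "scene" or "top"; returns the picture (400x640x3 uint8, red, green, blue); there is no depth.
- bot.camera_model(name): a dict with "fx", "fy", "cx", "cy" (pixels), "D" ([k1, k2, p1, p2, k3] as OpenCV has them; the pictures are not rectified), "R" (3x3) and "t" (3): a world point X has camera coordinates R X + t. Camera axes: x right, y down, z forward; pixel columns grow to the right and rows downward; lengths in m; the calibration is good to about 2 mm. A picture is of the moment at which its call begins. camera_model takes no time and is no camera call.
- bot.finish_job(): hands the job in; it is judged then, once.
The state is a dict: "t": time; "joint_positions": joint angles; "dq": joint speeds; "joint_efforts": joint torques, N m; "tcp_pos": TCP position; "tool_rot": TCP orientation; "force": force on the tool from outside, world axes, zero at the start; "ft_torque": the same for the moment, N m; "width": finger opening in m; "gripper_force": force on a finger pad.
Only numpy, scipy, OpenCV 4.12 (cv2) and the standard library are available. Lean on these libraries where they do the work, as an engineer would, in place of code of your own. Each camera call takes 0.05 s, during which the arm holds its last target. There are 200 camera calls.

### The job

Set the length stop on the bench: flip up the clamp lever of the carriage, slide the carriage along its rail until its pointer lines up with the tip of the pointed index (not the round one), and press the lever fully down again to lock it there. Then take the steel stop plate out of the wooden rack and slide it edgewise down into the slot of the locked carriage, fully home, and let go. Leave the other things on the bench where they are.

Things in the scene. Friction and masses are not known exactly. Their poses are not given: they have to be found in the camera images.
- rail: The fixed rail (aluminium bar on a dark steel base) of the length stop, 370 mm long, 50 mm wide, its top 30 mm above the bench. A 10 mm thick flange with scale ticks runs along the robot's side, out to x = -90 mm. Origin: centre of the rail bar's underside, on the bench; y runs along the rail, z up, x across it away from the lever side. The carriage slides along its y.
- carriage (a joint): Position of the grey carriage along the rail's y in m (0 = middle of the rail, limits -0.13 to 0.13). The carriage is 64 mm long along y, its top 56 mm above the bench (lever cheeks 62 mm). It slides with about 3 N when unlocked, and is clamped when the lever is down.
- lever (a joint): Angle of the clamp lever in rad: 0 = lying level towards the rail's -x side, locked; it swings up about an axis along the rail's y and stops at 1.4 (almost upright, fully open). It stays where it is left. Unlocked above about 0.7; flip it up past 0.8.
- lever_pivot (a point): Pivot of the lever: on its hinge axis, mid lever, 50 mm above the bench, fixed in the carriage. Its axes: x away from the grip, z up when the lever is down; they turn with the lever.
- lever_grip (a point): Middle of the lever's black grip, 90 mm from the pivot. The grip is a bar 46 mm long, 16 mm wide (along the rail's y) and 16 mm thick, ending 106 mm from the pivot; with the lever down its middle is 50 mm above the bench and clear of the flange, so it can be pinched from above across its width.
- pointer (a point): Tip of the small steel pointer on the carriage, pointing to the rail's -x at the foot of the carriage, 18 mm above the bench, 34 mm along the rail's +y from the lever.
- slot (a point): Centre of the mouth of the carriage's slot, level with the carriage top, 56 mm above the bench, 62 mm to the rail's +x from its middle. The slot is open below, 43 mm long along its x and 8 mm wide along its y, 24 mm deep, with a 3 mm chamfer; below it the bench is free. Axes as the rail's.
- index_pointed: Steel index with a pointed nose (house-shaped seen from above, 35 mm long, 26 mm wide, 10 mm thick), fixed on the flange. Origin: under the tip of its nose, on the flange, 10 mm above the bench; its y runs along the rail. The pointer is on the mark when it stands at y = 0 of this frame, facing the nose.
- index_round: Round steel index, a disc 30 mm across and 10 mm thick, fixed on the flange: another job's mark, not the one wanted. Origin: under its edge nearest the rail.
- rack: Fixed wooden block, 100 x 75 x 56 mm high, with one slot 43 x 8 mm along its x in the middle of its top, in which the stop plate stands. Origin: centre of its underside on the bench, z up.
- plate: Steel stop plate, 40 mm wide (its x), 5 mm thick (its y), 48 mm from lower edge to the shoulder of its black grip; the grip is 44 x 14 (across y) x 36 mm high. Origin: centre of the lower edge, z up; either way round is the same. Fully home, the shoulder rests on the slot's rim, the origin 48 mm below the mouth. It hangs the same way in the rack. About 150 g.
- drill: Bystander, to be left alone: a red cordless drill lying on its side.
- hammer: Bystander, to be left alone: a hammer lying flat.
- screwdriver: Bystander, to be left alone: a screwdriver lying flat.
- wrench: Bystander, to be left alone: a steel wrench lying flat.
- spray: Bystander, to be left alone: a closed bottle, 190 mm tall.
- mug: Bystander, to be left alone: a white mug.
- tape: Bystander, to be left alone: a roll of grey tape, 90 mm across, lying flat.

How it is judged (in metres and radians):
On the way, in this order (a step that is already met when the one before it is completed fails the run):
1. the clamp lever is flipped up (above 0.8 rad) (value of joint lever above 0.8 rad), for 0.1 s.
2. the pointer stands within 4 mm of the pointed index's tip along the rail, the lever down again (below 0.12 rad): locked on the mark (y of pointer in the frame of index_pointed between -0.004 and 0.004 m and value of joint lever below 0.12 rad), for 0.2 s.
3. the stop plate is fully home in the carriage's slot (z of plate in the frame of slot between -0.052 and -0.045 m and x of plate in the frame of slot between -0.005 and 0.005 m and y of plate in the frame of slot between -0.005 and 0.005 m and angle between the z axis of plate and the z axis of slot, either way round below 0.08 rad and angle between the y axis of plate and the y axis of slot, either way round below 0.2 rad), for 0.2 s.
At the end, for the whole second after the job is handed in: The pointer is within 4 mm of the pointed index's tip along the rail, the lever is down (below 0.12 rad), and the stop plate stands still in the carriage's slot, upright within 0.08 rad, its shoulder within 3 mm of the carriage top, centred in the slot within 5 mm (all of step 2 and all of step 3 and linear speed of plate below 0.02 m/s); the robot touches nothing.
It fails at once if a bystander is moved more than 30 mm (distance of any of drill, hammer, screwdriver, wrench, spray, mug, tape from where it was at the start of the episode above 0.03 m).
It also fails if it takes over 64 s, if anything falls off the work surface, if the arm or the gripper's body presses on something with over 40 N, if the wrist force passes 120 N, or if a joint passes its speed limit or range.

## Working session

There is one attempt and no reset: what is moved stays moved. The work goes in short steps, Python scripts to look and compute and a tool call to move; the robot and the scene stay as the last step left them, time stands still between calls to the robot, and variables do not carry over. Pictures are saved under pics/ and viewed, at most 10 in all, crops included, and the job is handed in when it is done.

Besides the shell and the picture viewer there is one more tool, called as a command line: name --argument value ..., lists and objects as JSON in quotes. jog_arm: Moves the arm, as the interface text tells. Shifts and turns lie within -1 to 1; 1 stands for 50 mm of shift or pi/2 rad of turn. Its arguments: {"type":"object","properties":{"commands":{"type":"array","items":{"type":"object","properties":{"delta_pos":{"type":"array","items":{"type":"number","minimum":-1,"maximum":1}},"yaw":{"type":"number","minimum":-1,"maximum":1}}}},"hand":{"type":"number"},"squeeze":{"type":"number"}},"required":["commands"]}

```bash
mkdir -p pics; cat > h.py <<'E'
import cv2, numpy as np
from rig import bot
def cam(n):
    c=bot.camera_model(n);K=np.array([[c['fx'],0,c['cx']],[0,c['fy'],c['cy']],[0,0,1.]])
    return K,np.array(c['D'],float),np.array(c['R']),np.array(c['t'])
def ray(n,uv):
    K,D,R,t=cam(n);p=cv2.undistortPoints(np.array(uv,float).reshape(-1,1,2),K,D).reshape(-1,2)
    return -R.T@t,(np.c_[p,np.ones(len(p))]@R)
def plane(n,uv,z):
    o,d=ray(n,uv);return o+d*((z-o[2])/d[:,2:3])
def proj(n,X):
    K,D,R,t=cam(n);return cv2.projectPoints(np.array(X,float).reshape(-1,3),cv2.Rodrigues(R)[0],t,K,D)[0].reshape(-1,2)
def snap(n,f):
    im=bot.grab_frame(n)[:,:,::-1].copy();cv2.imwrite(f'pics/{f}.png',im);return im
E
python3 - <<'E'
from h import *
for n in('scene','top'):
    snap(n,n+'0');K,D,R,t=cam(n);print(n,K[0,0],-R.T@t,R[2])
s=bot.read_state();print(s['t'],s['tcp_pos'],s['tool_rot'],s['width'])
E
```

```text
scene 376.47570135482806 [0.84564778 0.65765013 0.84401475] [-0.29990483 -0.59754205 -0.7436401 ]
top 375.8885848213647 [0.29311813 0.01507121 1.189511  ] [ 0.20342686  0.02939618 -0.97864875]
0.1 [0.26703189 0.61972932 0.19875354] [-1.79943384e+02 -6.13301198e-04  1.56689779e+02] 0.0852555604562192
```

View pics/top0.png

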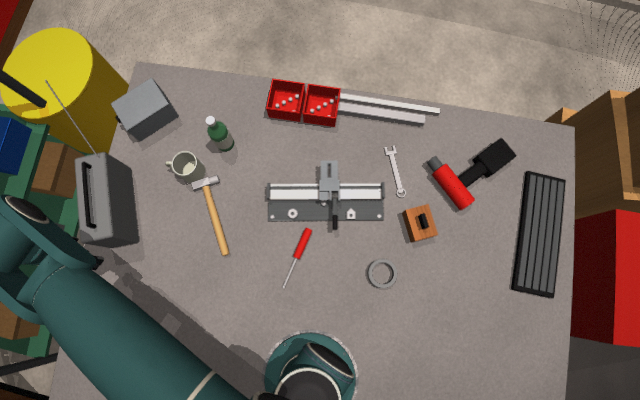

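View pics/scene0.png

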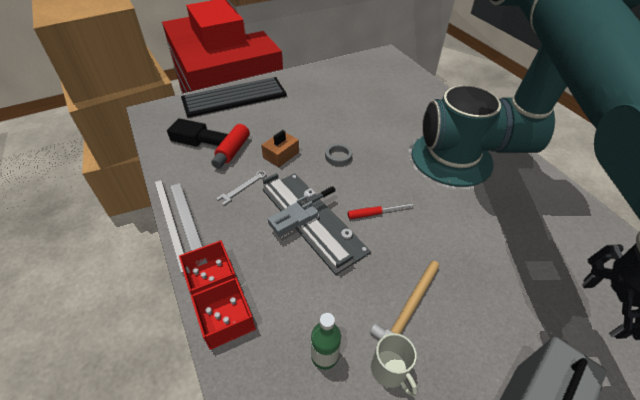

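The top view shows the rail at (267–383, 185–220), lever grip (335,215), pointed index (351,213), round index (292,213) and rack (421,223). I'll enlarge these.

```bash
python3 - <<'E'
from h import *
a=cv2.imread('pics/top0.png')[150:250,255:445];b=cv2.imread('pics/scene0.png')[120:280,250:380]
cv2.imwrite('pics/a.png',cv2.resize(a,None,fx=4.2,fy=4.2,interpolation=2))
cv2.imwrite('pics/b.png',cv2.resize(b,None,fx=3.7,fy=3.7,interpolation=2))
E
```

```text
(no output)
```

View pics/a.png

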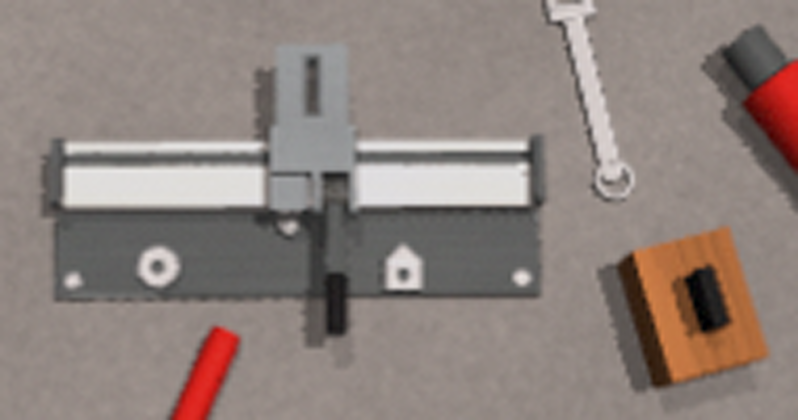

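View pics/b.png

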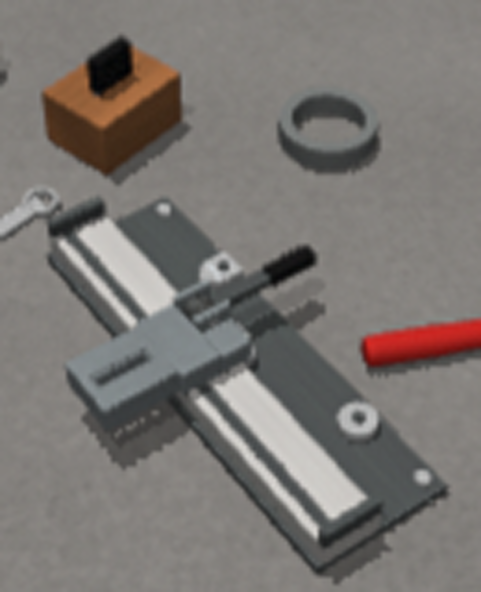

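```bash
cat >> h.py <<'E'
def full(x,y,ox=255,oy=150,s=4.2): return [(x+.5)/s-.5+ox,(y+.5)/s-.5+oy]
E
python3 - <<'E'
from h import *
np.set_printoptions(precision=4,suppress=True)
def P(l,z): return plane('top',[full(*p) for p in l],z)
print('flange',P([(55,299),(540,297)],.010)*1)
print('house: tip, basemid',P([(403,246),(403.5,290)],.020))
print('disc',P([(158,267)],.020))
print('pointer',P([(289,236)],.018))
print('grip end/start top',P([(336,335),(336,273)],.058))
im=cv2.imread('pics/top0.png');hsv=cv2.cvtColor(im,cv2.COLOR_BGR2HSV)
print('slot',P([(313,86)],.056), 'carr far edge',P([(277,46),(347,46)],.056))
g=(im.max(2)<45).astype(np.uint8);n,l,s,c=cv2.connectedComponentsWithStats(g)
for i in range(1,n):
    if 8<s[i][4]<400 and 255<c[i][0]<445 and 150<c[i][1]<260:
        q=np.argwhere(l==i)[:,::-1].astype(np.float32);r=cv2.minAreaRect(q)
        print('blk',s[i],c[i],r)
m=cv2.inRange(hsv,(5,120,130),(20,255,255));m[:, :395]=0;m[:,445:]=0;m[:200]=0;m[250:]=0
ct=max(cv2.findContours(m,0,1)[0],key=cv2.contourArea);r=cv2.minAreaRect(ct);b=cv2.boxPoints(r);print('rack',b.tolist());w=plane('top',b,.056);print(w,np.linalg.norm(np.diff(w,axis=0),axis=1))
# scene black grips
im=cv2.imread('pics/scene0.png');g=(im.max(2)<45).astype(np.uint8);n,l,s,c=cv2.connectedComponentsWithStats(g)
for i in range(1,n):
    if 8<s[i][4]<400 and 250<c[i][0]<380 and 120<c[i][1]<280: print('sc',s[i],c[i])
E
```

```text
flange [[ 0.4521  0.2083  0.01  ]
 [ 0.5114 -0.1543  0.01  ]]
house: tip, basemid [[ 0.532  -0.0454  0.02  ]
 [ 0.4988 -0.0506  0.02  ]]
disc [[0.487  0.1344 0.02  ]]
pointer [[0.5265 0.0408 0.018 ]]
grip end/start top [[ 0.4519 -0.0049  0.058 ]
 [ 0.4968  0.0019  0.058 ]]
slot [[0.6347 0.04   0.056 ]] carr far edge [[0.6614 0.0715 0.056 ]
 [0.6697 0.0196 0.056 ]]
blk [428 162   7   9  16] [430.4375 166.25  ] ((430.479736328125, 166.3716278076172), (9.997297286987305, 1.5112192630767822), 54.46232223510742)
blk [332 215   5  14  58] [334.4138 221.3793] ((334.0, 221.5), (13.0, 4.0), 90.0)
blk [418 214  10  15  88] [422.5909 220.9659] ((422.5046081542969, 220.84866333007812), (13.984264373779297, 6.2258710861206055), 73.3007583618164)
rack [[405.24920654296875, 209.53289794921875], [427.77166748046875, 202.67822265625], [437.41180419921875, 234.35296630859375], [414.88934326171875, 241.2076416015625]]
[[ 0.547  -0.2111  0.056 ]
 [ 0.5797 -0.2786  0.056 ]
 [ 0.4858 -0.3181  0.056 ]
 [ 0.4543 -0.2515  0.056 ]] [0.0749 0.1019 0.0737]
sc [274 131  12  15 113] [279.2301 137.6106]
sc [264 176  14   8  29] [270.069  179.6207]
sc [322 187  13  10  66] [328.0303 191.3636]
sc [296 228   5   6  10] [297.6 229.9]
sc [337 257  16  11  30] [343.7 262.3]
```

jog_arm --commands '[{"delta_pos": [0,0,0],"yaw": -0.0724},{"delta_pos": [0,0,0],"yaw": -0.0724},{"delta_pos": [0,0,0],"yaw": -0.0724},{"delta_pos": [0,0,0],"yaw": -0.0724},{"delta_pos": [0,0,0],"yaw": -0.0724}]' --hand 0.0 --squeeze 40

```text
t: 0.52
tcp_pos: [0.267, 0.6198, 0.1989]
tool_rot: [-180.0, -0.0, -170.4]
force: [-0.2, 0.1, -0.7]
width: 0.0426
gripper_force: 0.0
```

jog_arm --commands '[{"delta_pos": [-0.104,-0.6465,0],"yaw": 0},{"delta_pos": [-0.104,-0.6465,0],"yaw": 0},{"delta_pos": [-0.104,-0.6465,0],"yaw": 0},{"delta_pos": [-0.104,-0.6465,0],"yaw": 0},{"delta_pos": [-0.104,-0.6465,0],"yaw": 0},{"delta_pos": [-0.104,-0.6465,0],"yaw": 0},{"delta_pos": [-0.104,-0.6465,0],"yaw": 0},{"delta_pos": [-0.104,-0.6465,0],"yaw": 0},{"delta_pos": [-0.104,-0.6465,0],"yaw": 0},{"delta_pos": [-0.104,-0.6465,0],"yaw": 0}]'

```text
t: 1.35
tcp_pos: [0.3705, 0.3077, 0.1992]
tool_rot: [-180.0, -0.0, -170.7]
force: [0.9, 0.3, 0.5]
width: 0.0429
gripper_force: 0.0
```

jog_arm --commands '[{"delta_pos": [-0.104,-0.6465,0],"yaw": 0},{"delta_pos": [-0.104,-0.6465,0],"yaw": 0},{"delta_pos": [-0.104,-0.6465,0],"yaw": 0},{"delta_pos": [-0.104,-0.6465,0],"yaw": 0},{"delta_pos": [-0.104,-0.6465,0],"yaw": 0},{"delta_pos": [-0.104,-0.6465,0],"yaw": 0},{"delta_pos": [-0.104,-0.6465,0],"yaw": 0},{"delta_pos": [-0.104,-0.6465,0],"yaw": 0},{"delta_pos": [-0.104,-0.6465,0],"yaw": 0},{"delta_pos": [-0.104,-0.6465,0],"yaw": 0},{"delta_pos": [0,0,0],"yaw": 0},{"delta_pos": [0,0,0],"yaw": 0}]'

```text
t: 2.35
tcp_pos: [0.4739, -0.0027, 0.199]
tool_rot: [180.0, -0.1, -170.9]
force: [0.7, 1.1, -0.9]
width: 0.0426
gripper_force: 0.0
```

jog_arm --commands '[{"delta_pos": [0,0.02,0.5],"yaw": 0},{"delta_pos": [0,0,0.6],"yaw": 0},{"delta_pos": [0,0,0.6],"yaw": 0},{"delta_pos": [0,0,0.6],"yaw": 0},{"delta_pos": [0,0,0.5],"yaw": 0},{"delta_pos": [0,0,0.36],"yaw": 0},{"delta_pos": [0,0,0.2],"yaw": 0},{"delta_pos": [0,0,0],"yaw": 0}]'

```text
t: 3.02
tcp_pos: [0.4725, 0.0004, 0.0294]
tool_rot: [180.0, -0.2, -170.7]
force: [-0.2, -1.0, -0.2]
width: 0.0424
gripper_force: 0.0
```

jog_arm --commands '[{"delta_pos": [0,0,0],"yaw": 0},{"delta_pos": [0,0,0],"yaw": 0},{"delta_pos": [0,0,0],"yaw": 0},{"delta_pos": [0,0,0],"yaw": 0},{"delta_pos": [0,0,0],"yaw": 0},{"delta_pos": [0,0,0],"yaw": 0}]' --hand -1 --squeeze 30

```text
t: 3.52
tcp_pos: [0.4739, -0.0004, 0.0318]
tool_rot: [-180.0, 0.0, -170.7]
force: [0.1, 0.1, -0.2]
width: 0.0001
gripper_force: 0.0
```

```bash
python3 - <<'E'
from h import *
a=snap('top','top1');b=snap('scene','scene1')
a=cv2.resize(a[150:250,270:400],None,fx=4,fy=4,interpolation=2);b=cv2.resize(b[150:250,260:360],None,fx=4,fy=4,interpolation=2)[:400]
cv2.imwrite('pics/c.png',np.hstack([a[:,:400],b]))
print(proj('top',[.474,-.0004,.032]),proj('scene',[.474,-.0004,.032]))
o1,d1=ray('top',[[334.4,221.4]]);o2,d2=ray('scene',[[328,191.4]])
A=np.c_[d1[0],-d2[0]];s=np.linalg.lstsq(A,o2-o1,rcond=None)[0];print(o1+d1[0]*s[0],o2+d2[0]*s[1])
E
```

```text
[[333.92951206 223.30237316]] [[328.06300403 195.59335865]]
[ 0.47696272 -0.00067531  0.0517234 ] [0.47538476 0.00054167 0.05145159]
```

View pics/c.png

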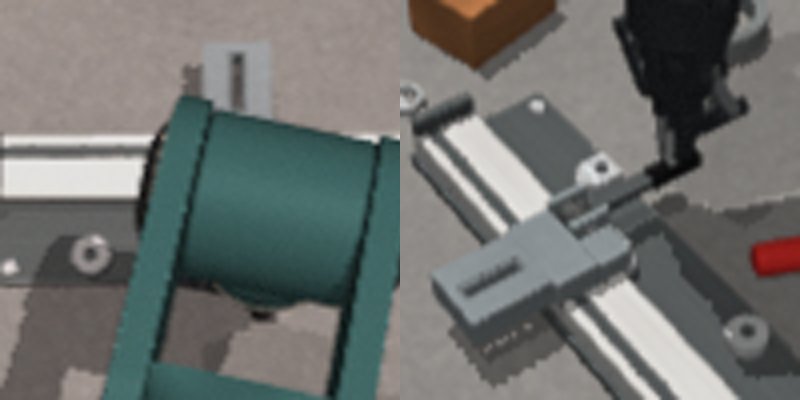

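The scene crop shows the fingers shut right at the grip (680,160), yet the width reads 0. I'll check the reading before acting on it.

jog_arm --commands '[{"delta_pos": [0,0,0],"yaw": 0},{"delta_pos": [0,0,0],"yaw": 0}]'

```text
t: 3.78
tcp_pos: [0.4737, -0.0004, 0.0314]
tool_rot: [-180.0, 0.0, -170.7]
force: [-1.0, 0.7, -0.7]
width: -0.0001
gripper_force: 0.0
```

```bash
python3 - <<'E'
from h import *
s=bot.read_state();print({k:np.round(v,4) for k,v in s.items()})
b=snap('scene','scene2');cv2.imwrite('pics/d.png',cv2.resize(b[120:220,290:380],None,fx=6,fy=6,interpolation=2))
E
```

```text
{'t': np.float64(3.7833), 'joint_positions': array([  -3.1382,  -13.6165,  117.8427,    0.    ,   75.7716, -102.405 ]), 'dq': array([ 0.1025,  0.0263, -0.0022, -0.0747,  0.0729, -0.0633]), 'joint_efforts': array([-3.20000e-03, -3.91192e+01, -5.92297e+01, -3.00000e-04,
        1.60000e-03,  3.00000e-04]), 'tcp_pos': array([ 4.737e-01, -4.000e-04,  3.140e-02]), 'tool_rot': array([-1.799995e+02,  2.100000e-03, -1.707332e+02]), 'force': array([-0.958 ,  0.7459, -0.6879]), 'ft_torque': array([ 0.0041, -0.0076, -0.0214]), 'gripper_force': np.float64(0.0), 'width': np.float64(-0.0001)}
```

View pics/d.png

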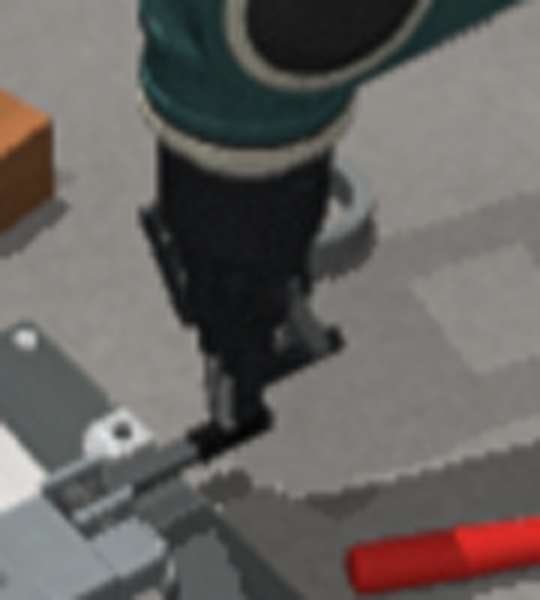

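The shut fingers end right at the grip (~(228,440) in the crop), but it isn't clear whether they hold it. I'll lift a little and see whether the lever follows.

jog_arm --commands '[{"delta_pos": [0,0,-0.2],"yaw": 0},{"delta_pos": [0,0,-0.2],"yaw": 0},{"delta_pos": [0,0,0],"yaw": 0}]'

```text
t: 4.08
tcp_pos: [0.4749, -0.0004, 0.0541]
tool_rot: [-180.0, 0.2, -170.7]
force: [0.5, 0.2, 0.4]
width: -0.0003
gripper_force: 0.0
```

```bash
python3 - <<'E'
from h import *
b=snap('scene','scene3');o=cv2.imread('pics/scene2.png')
f=lambda i:cv2.resize(i[165:215,300:350],None,fx=8,fy=8,interpolation=2)
x=np.hstack([f(o),f(b)]);x=cv2.convertScaleAbs(x,alpha=2,beta=10);cv2.imwrite('pics/e.png',x)
E
```

```text
(no output)
```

View pics/e.png

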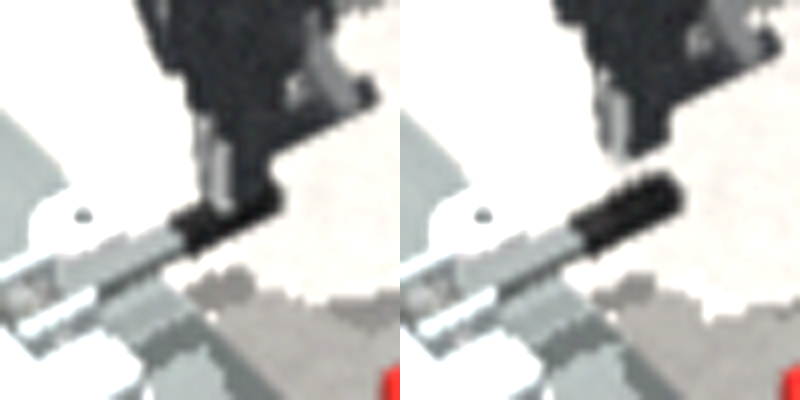

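The lever stayed; left, the tips just overlap the grip's top edge, and right they hang clear above it (tip ≈ px (329.4,184.8)). I'll compare with the reported TCP.

```bash
python3 - <<'E'
from h import *
np.set_printoptions(precision=4,suppress=True)
for z in(.03,.04,.054,.06,.07,.08): print(z,proj('scene',[.4749,-.0004,z]))
for z in(.054,.06,.065,.07): print(plane('scene',[[329.4,184.8]],z))
im=cv2.imread('pics/scene3.png');g=im.max(2)
np.set_printoptions(linewidth=250);print(g[176:196,318:342])
E
```

```text
0.03 [[327.771  196.1529]]
0.04 [[327.8761 193.8321]]
0.054 [[328.0256 190.5299]]
0.06 [[328.0906 189.0955]]
0.07 [[328.2    186.6784]]
0.08 [[328.3108 184.228 ]]
[[ 0.4605 -0.0193  0.054 ]]
[[ 0.4634 -0.0142  0.06  ]]
[[ 0.4659 -0.0099  0.065 ]]
[[ 0.4683 -0.0056  0.07  ]]
[[138 137 138 140 143 141  85  68  58  46  28  18  23  24  23  20  21  22  27  43  76 110 114 122]
 [140 138 137 139 146 139  71  65  69  75  47  21  19  27  24  22  26  43  75 110 119 127 124 124]
 [143 141 141 142 145 139  65  54  70  83  53  22  22  23  20  29  75 109 116 124 124 124 123 123]
 [144 143 143 144 142 137  82  54  69  83  55  22  22  21  18  47 114 126 126 125 124 124 125 123]
 [144 144 143 143 142 140 105  56  68  84  56  24  23  22  24  59 124 126 124 125 125 126 126 124]
 [143 141 139 140 143 142 100  54  67  84  57  25  20  21  22  53 123 123 124 122 125 126 125 124]
 [142 143 141 141 145 144 107  57  68  83  46  25  22  22  30  65 124 124 124 123 123 125 124 124]
 [146 148 145 144 143 145 132  78  79  82  42  22  28  44  75 112 126 124 123 124 123 124 123 123]
 [145 148 145 144 144 145 145 115
[... 455 characters left out ...]
2 125]
 [138 142 142 143 141 139 139 101  50  36  14  11  11  10  15  11  27  76 121 124 122 120 121 122]
 [141 142 143 142 134 102  81  49  20  13  15  15  13  12  11  11  24  77 125 124 123 122 122 122]
 [143 145 139 103  77  50  33  23  15  14  13  15  14  10   9  18  45  93 125 123 120 122 123 124]
 [143 141 120  56  30  24  23  24  20  15  13  12  12  20  41  71 109 120 126 125 124 122 123 122]
 [122 107  95  53  28  23  26  21  16  10  11  20  40  70 110 117 125 126 126 125 125 123 123 123]
 [ 95  91  90  82  62  27  16  16  13  24  44  76 111 117 127 127 125 127 128 126 125 126 123 125]
 [ 90  90  90  89  68  25   9  21  39  80 121 120 126 126 124 126 127 126 126 125 126 126 125 125]]
```

jog_arm --commands '[{"delta_pos": [0,0,0.2],"yaw": 0},{"delta_pos": [0,0,0.22],"yaw": 0},{"delta_pos": [0,0,0.04],"yaw": 0},{"delta_pos": [0,0,0],"yaw": 0}]'

```text
t: 4.47
tcp_pos: [0.473, -0.0004, 0.0268]
tool_rot: [180.0, -0.1, -170.7]
force: [-0.2, -0.1, 0.2]
width: -0.0001
gripper_force: 0.0
```

jog_arm --commands '[{"delta_pos": [0,0,0.04],"yaw": 0},{"delta_pos": [0,0,0],"yaw": 0}]'

```text
t: 4.63
tcp_pos: [0.4734, -0.0004, 0.0261]
tool_rot: [180.0, -0.1, -170.7]
force: [-3.5, 0.0, 5.0]
width: 0.0002
gripper_force: 2.4
```

jog_arm --commands '[{"delta_pos": [0,0,0.04],"yaw": 0},{"delta_pos": [0,0,0],"yaw": 0}]'

```text
t: 4.8
tcp_pos: [0.4735, -0.0005, 0.0254]
tool_rot: [-180.0, -0.1, -170.7]
force: [-15.1, -0.4, 22.5]
width: -0.0001
gripper_force: 11.4
```

Contact with the grip's top (z 0.058) comes at reported TCP z ≈ 0.0265. So the real tips sit about 30 mm higher than reported, which agrees with the picture. I'll regrasp about 25 mm lower.

jog_arm --commands '[{"delta_pos": [0,0,-0.4],"yaw": 0},{"delta_pos": [0,0,-0.6],"yaw": 0},{"delta_pos": [0,0,0],"yaw": 0}]' --hand 0

```text
t: 5.05
tcp_pos: [0.4756, -0.0005, 0.079]
tool_rot: [-179.9, 0.3, -170.7]
force: [1.2, 0.2, 0.7]
width: 0.0354
gripper_force: 0.0
```

jog_arm --commands '[{"delta_pos": [0,0,0],"yaw": 0},{"delta_pos": [0,0,0],"yaw": 0},{"delta_pos": [0,0,0.4],"yaw": 0},{"delta_pos": [0,0,0.5],"yaw": 0},{"delta_pos": [0,0,0.2],"yaw": 0},{"delta_pos": [0,0,0.15],"yaw": 0},{"delta_pos": [0,0,0.15],"yaw": 0},{"delta_pos": [0,0,0.08],"yaw": 0},{"delta_pos": [0,0,0],"yaw": 0}]'

```text
t: 5.8
tcp_pos: [0.4736, -0.0004, -0.0]
tool_rot: [180.0, -0.0, -170.7]
force: [-0.6, -0.7, -0.1]
width: 0.0428
gripper_force: 0.0
```

jog_arm --commands '[{"delta_pos": [0,0,0],"yaw": 0},{"delta_pos": [0,0,0],"yaw": 0},{"delta_pos": [0,0,0],"yaw": 0},{"delta_pos": [0,0,0],"yaw": 0},{"delta_pos": [0,0,0],"yaw": 0},{"delta_pos": [0,0,0],"yaw": 0}]' --hand -1

```text
t: 6.3
tcp_pos: [0.4743, -0.0009, 0.0013]
tool_rot: [-179.9, 0.1, -170.7]
force: [-0.9, -5.6, 4.9]
width: 0.0153
gripper_force: 35.7
```

jog_arm --commands '[{"delta_pos": [-0.014,0,-0.2245],"yaw": 0},{"delta_pos": [-0.042,0,-0.221],"yaw": 0},{"delta_pos": [-0.069,0,-0.214],"yaw": 0},{"delta_pos": [-0.095,0,-0.204],"yaw": 0},{"delta_pos": [-0.12,0,-0.19],"yaw": 0},{"delta_pos": [0,0,0],"yaw": 0}]'

```text
t: 6.8
tcp_pos: [0.4921, 0.0025, 0.0555]
tool_rot: [-180.0, 0.1, -170.7]
force: [-5.9, -2.5, 6.7]
width: 0.0156
gripper_force: 33.2
```

jog_arm --commands '[{"delta_pos": [-0.143,0,-0.174],"yaw": 0},{"delta_pos": [-0.163,0,-0.155],"yaw": 0},{"delta_pos": [-0.181,0,-0.133],"yaw": 0},{"delta_pos": [-0.196,0,-0.109],"yaw": 0},{"delta_pos": [0,0,0],"yaw": 0},{"delta_pos": [0,0,0],"yaw": 0}]'

```text
t: 7.3
tcp_pos: [0.5255, 0.0081, 0.0822]
tool_rot: [-180.0, 0.1, -170.7]
force: [6.5, -1.0, -1.7]
width: 0.0153
gripper_force: 32.6
```

Lever at about 1.12 rad. Now slide −86 mm along the rail.

jog_arm --commands '[{"delta_pos": [0,-0.1,0],"yaw": 0},{"delta_pos": [0,-0.2,0],"yaw": 0},{"delta_pos": [0,-0.22,0],"yaw": 0},{"delta_pos": [0,-0.22,0],"yaw": 0},{"delta_pos": [0,-0.22,0],"yaw": 0},{"delta_pos": [0,-0.22,0],"yaw": 0},{"delta_pos": [0,-0.22,0],"yaw": 0},{"delta_pos": [0,-0.2,0],"yaw": 0},{"delta_pos": [0,-0.12,0],"yaw": 0},{"delta_pos": [0,0,0],"yaw": 0},{"delta_pos": [0,0,0],"yaw": 0}]'

```text
t: 8.22
tcp_pos: [0.5388, -0.0775, 0.082]
tool_rot: [-180.0, 0.1, -170.8]
force: [7.6, -2.1, -3.8]
width: 0.0156
gripper_force: 32.3
```

```bash
python3 - <<'E'
from h import *
a=snap('top','top4');b=snap('scene','scene4')
f=lambda i,y,x:cv2.resize(i[y:y+70,x:x+70],None,fx=5.7,fy=5.7,interpolation=2)
cv2.imwrite('pics/f.png',np.hstack([f(a,160,315),f(b,150,270)]))
E
```

```text
(no output)
```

View pics/f.png

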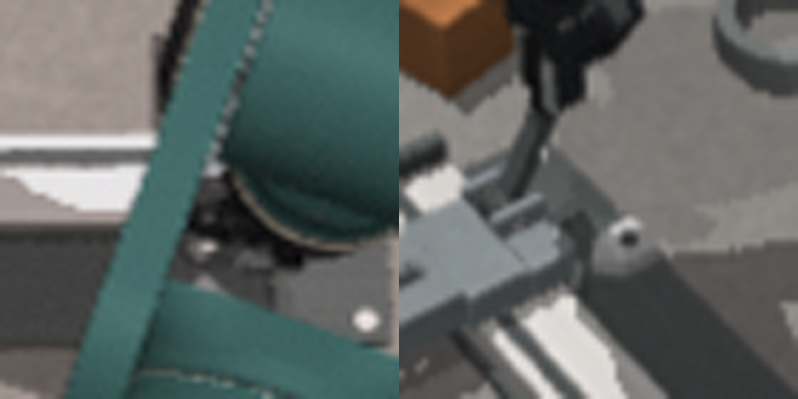

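Pointer tip at about (351,203.5) and the index nose at (351,209) are both visible in the top view through a gap. I'll refine numerically.

```bash
python3 - <<'E'
from h import *
np.set_printoptions(linewidth=250)
a=cv2.imread('pics/top4.png').max(2);print(a[200:214,344:360])
o=cv2.imread('pics/top0.png').max(2);print(o[204:220,344:360]);print(o[200:210,316:332])
E
```

```text
[[107 110  93  52  33  27  17  20  21  22  14  24  24  20  17  19]
 [108 106  84  57  63  56  43  41  29  20  15  25  27  26  22  16]
 [109  96  68  56  78  92 111 121  93  45  28  31  42  39  24  19]
 [109  90  57  61  93 109 156 184 143  74  51  53  53  53  52  42]
 [106  85  53  55  74  99 111  96  67  53  53  60  61  77  89  75]
 [ 97  71  61  53  55  82  90  68  53  53  52  52  74  86  85  87]
 [ 86  62  67  61  55  59  56  51  58  55  56  57  76  73  71  85]
 [ 83  63  67  64  65  68  69  63  61  62  62  66  67  61  53  55]
 [ 73  69  69  67  65  76 103 103  73  67  66  66  65  61  57  60]
 [ 83  89  84  80  78 107 135 134 110  75  65  64  67  67  65  67]
 [ 87  96  99 103 106 121 126 133 129 103  76  68  68  67  66  66]
 [ 84  92  95  98 101 103 106 111 112 112 102  82  70  67  64  67]
 [ 87  90  93  97  99 103 104 107 105 105 107 105  91  80  73  71]
 [ 84  90  94  95  98 100 102 105 106 106 104 105 103 100  95  86]]
[[ 99  98  97  99  98  98  98  96  97  95 100  97  96  98  98  97]
 [ 97  98  98  97  98  95  98  96  98  97  97  97  97  98  97  97]
 [ 99 102 100 101 100 101 1
[... 882 characters left out ...]
 58  64  85  91  89  89  90]]
[[ 65  64  62  52  65  93 114 113  90  99  90  48  51  67  82  76]
 [ 50  48  47  49  53  61  67  66  66  65  53  48  47  48  51  50]
 [ 50  50  51  55  56  81  88  99 113  91  59  46  50  51  51  50]
 [ 73  66  68  74  60 112 140 162 189 150  78  54  48  57  55  47]
 [ 97  85  85  97  77  89 149 182 181 143  94  73  55  55  57  50]
 [ 97  96  95  97  81  61  92 144 142  95  82  81  68  56  54  50]
 [ 97  97  97  94  95  92  76  65  75  85  86  85  72  58  56  51]
 [ 97  95  97  97  97  99  95  91  85  91  91  90  83  61  54  49]
 [ 97  98  97  95  97  98  95  97  98  97  98  98  80  61  59  49]
 [ 96  97  97  96  97  97  96  99  96  97  98  98  83  64  63  62]]
```

The pointer (≈350.1) lines up with the nose line (≈350.35), less than 1 mm off. Lowering the lever.

jog_arm --commands '[{"delta_pos": [0.196,0,0.109],"yaw": 0},{"delta_pos": [0.181,0,0.133],"yaw": 0},{"delta_pos": [0.163,0,0.155],"yaw": 0},{"delta_pos": [0.143,0,0.174],"yaw": 0},{"delta_pos": [0.12,0,0.19],"yaw": 0},{"delta_pos": [0.095,0,0.204],"yaw": 0},{"delta_pos": [0.069,0,0.214],"yaw": 0},{"delta_pos": [0.042,0,0.221],"yaw": 0},{"delta_pos": [0.014,0,0.2245],"yaw": 0},{"delta_pos": [0,0,0],"yaw": 0},{"delta_pos": [0,0,0],"yaw": 0}]'

```text
t: 9.23
tcp_pos: [0.4881, -0.0857, 0.0015]
tool_rot: [-179.9, 0.1, -170.7]
force: [0.2, -3.6, 5.6]
width: 0.0153
gripper_force: 35.5
```

jog_arm --commands '[{"delta_pos": [0,0,0.03],"yaw": 0},{"delta_pos": [0,0,0.03],"yaw": 0},{"delta_pos": [0,0,0],"yaw": 0}]'

```text
t: 9.48
tcp_pos: [0.4882, -0.0859, 0.0005]
tool_rot: [-179.9, 0.1, -170.7]
force: [-18.4, -1.5, 35.5]
width: 0.0155
gripper_force: 39.4
```

jog_arm --commands '[{"delta_pos": [0,0,0],"yaw": 0},{"delta_pos": [0,0,0],"yaw": 0},{"delta_pos": [0,0,0],"yaw": 0},{"delta_pos": [0,0,0],"yaw": 0}]' --hand 0

```text
t: 9.82
tcp_pos: [0.4875, -0.0852, -0.0026]
tool_rot: [180.0, 0.0, -170.7]
force: [-0.3, 0.2, 0.1]
width: 0.0425
gripper_force: 0.0
```

jog_arm --commands '[{"delta_pos": [0,0,-0.4],"yaw": 0},{"delta_pos": [0,0,-0.7],"yaw": 0},{"delta_pos": [0,0,-0.7],"yaw": 0},{"delta_pos": [0,0,-0.7],"yaw": 0},{"delta_pos": [0,-0.7,-0.4],"yaw": 0},{"delta_pos": [0,-0.7,0],"yaw": 0},{"delta_pos": [0,-0.7,0],"yaw": 0},{"delta_pos": [0,-0.7,0],"yaw": 0},{"delta_pos": [0,0,0],"yaw": 0},{"delta_pos": [0,0,0],"yaw": 0}]'

```text
t: 10.65
tcp_pos: [0.5099, -0.2246, 0.1417]
tool_rot: [180.0, -0.1, -170.9]
force: [0.2, -0.2, 0.2]
width: 0.0427
gripper_force: 0.0
```

```bash
python3 - <<'E'
from h import *
np.set_printoptions(precision=4,suppress=True,linewidth=250)
a=snap('top','top5');b=snap('scene','scene5')
f=lambda i,y,x:cv2.resize(i[y:y+80,x:x+80],None,fx=5,fy=5,interpolation=2)
cv2.imwrite('pics/g.png',np.hstack([f(a,150,300),f(b,130,260)]))
o1,d1=ray('top',[[422.59,220.97]]);o2,d2=ray('scene',[[279.23,137.61]])
s=np.linalg.lstsq(np.c_[d1[0],-d2[0]],o2-o1,rcond=None)[0];print(o1+d1[0]*s[0],o2+d2[0]*s[1])
for z in(.08,.085,.092):print(plane('top',[[422.59,220.97]],z))
g=a.max(2);print(g[198:220,344:360])
E
```

```text
[ 0.5164 -0.264   0.0734] [ 0.5169 -0.2643  0.0736]
[[ 0.5151 -0.2623  0.08  ]]
[[ 0.5141 -0.2611  0.085 ]]
[[ 0.5127 -0.2593  0.092 ]]
[[191 142 119 142 166 167 166 168 166 166 166 134  81 137 139  80]
 [103  94  97 129 151 162 168 165 160 153 151 114  56 121 126  68]
 [ 65  62  58  51  91 144 166 154 135 105  68  57  58  68  64  47]
 [ 54  53  54  56  66  76  76  75  74  62  55  52  53  50  55  50]
 [ 66  56  57  64 105 123 127 126 102  65  54  52  55  54  52  49]
 [ 94  77  65  74 150 195 204 198 153  82  58  54  55  53  53  49]
 [105 105  88  67 103 165 191 165 112  89  81  63  59  52  53  53]
 [103 106 100  93  75 108 136 112  89  88  84  70  54  52  54  64]
 [108 106 108 102  87  72  83  91  91  73  54  56  59  54  56  55]
 [107 108 106 107 106 106 112 103  77  61  62  65  66  61  53  55]
 [106 108 107 105 105 107 141 131  77  68  66  66  66  60  54  57]
 [106 106 108 102 106 121 140 139 111  75  67  68  67  66  66  66]
 [105 106 103  94 110 138 146 147 140 110  80  71  67  68  67  68]
 [106 104  90 115 145 153 156 153 152 140 119  85  70  66  67  68]
 [104  85  91 140 162 167 169 164 157 154 143 104  68  68  67  67]
 [ 90  68  92 129 148 150 145 146 154 156 140 101  69  68  69  66]
 [ 83  67  88 129 150 135  90  72 130 153 137  98  67  66  65  65]
 [ 67  66  90 131 150 118  69  64 107 142 137  98  66  65  65  59]
 [ 68  70  89 130 149 129  92  86 129 150 138  99  66  65  65  56]
 [ 65  67  92 132 150 150 133 135 152 150 139 100  64  66  67  52]
 [ 68  67  85 121 138 136 135 135 136 135 126  92  66  65  68  53]
 [ 65  64  65  62  59  57  59  61  59  58  61  59  64  65  64  51]]
```

View pics/g.png

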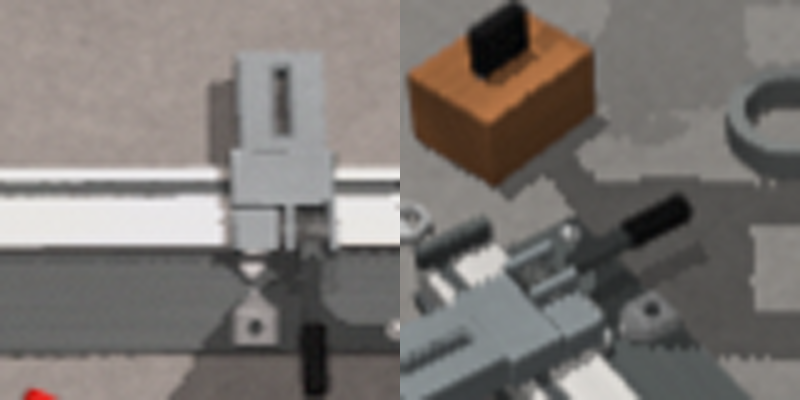

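The lever is down and level, with the pointer tip at (350.0,205) above the nose (350.5,208). Next I'll measure the slot and confirm the offset along the rail.

```bash
python3 - <<'E'
from h import *
np.set_printoptions(precision=4,suppress=True,linewidth=250)
yd=np.array([-.1614,.9869]);xd=np.array([.9869,.1614])
p=plane('top',[[350.0,205.5]],.018)[0];t=plane('top',[[350.5,207.8]],.020)[0];print((p-t)[:2]@yd,(p-t)[:2]@xd)
a=cv2.imread('pics/top5.png').max(2);s=a[160:182,350:364];print(s)
w=np.clip(105-s.astype(float),0,None);yy,xx=np.mgrid[160:182,350:364];c=[(w*xx).sum()/w.sum(),(w*yy).sum()/w.sum()];print(c,plane('top',[c],.056))
b=cv2.imread('pics/scene5.png')[184:212,336:362].max(2)
g=cv2.inRange(cv2.imread('pics/top5.png'),(0,0,0),(45,45,45));print(np.mean(np.argwhere(g[205:240,355:375]),0)+[205,355])
E
```

```text
0.001271857846023905 0.007848637737841222
[[162 163 165 163 163 162 166 162 160 158 163 162 161 160]
 [167 166 166 166 166 165 168 166 166 166 167 166 165 168]
 [165 165 164 164 158 152 151 149 162 168 167 166 167 167]
 [165 166 163 156 139 124 117 116 150 170 169 168 166 167]
 [164 164 165 156 122  76  53  94 146 166 167 169 167 166]
 [164 166 166 159 123  82  59  93 146 165 165 165 167 165]
 [163 163 165 157 133 110  85  98 144 162 163 163 164 166]
 [165 164 164 157 133 110  82  95 142 164 164 163 167 166]
 [164 165 167 157 133 106  80  96 143 163 164 168 169 168]
 [163 164 166 161 132  93  74  96 142 163 166 167 166 168]
 [163 165 164 161 132  96  75  95 137 157 163 163 167 167]
 [162 166 164 159 131  96  72  94 134 158 163 163 163 164]
 [164 164 161 157 128  92  74  84 132 159 163 162 163 162]
 [163 164 163 156 128  98  75  82 130 157 161 162 162 164]
 [162 162 161 158 133 109  86  86 128 156 161 162 164 164]
 [161 161 162 158 134 110  87  87 126 156 161 162 162 164]
 [162 159 159 156 138 112  96  95 131 155 160 162 162 163]
 [159 160 161 159 149 141 139 135 144 157 163 162 160 161]
 [159 160 161 163 159 160 162 163 161 162 160 160 159 161]
 [159 154 157 158 156 156 154 157 163 162 161 161 160 161]
 [152 145 145 143 144 143 143 151 166 163 165 162 161 163]
 [161 162 164 163 162 161 160 161 160 160 160 159 159 159]]
[np.float64(356.1064162754304), np.float64(169.2566510172144)] [[ 0.6509 -0.0433  0.056 ]]
[220.8507 362.2985]
```

jog_arm --commands '[{"delta_pos": [-0.008,-0.405,0],"yaw": 0},{"delta_pos": [0,-0.405,0],"yaw": 0},{"delta_pos": [0,0,0],"yaw": -0.0785},{"delta_pos": [0,0,0],"yaw": -0.0785},{"delta_pos": [0,0,0.5],"yaw": 0},{"delta_pos": [0,0,0.5],"yaw": 0},{"delta_pos": [0,0,0.4],"yaw": 0},{"delta_pos": [0,0,0],"yaw": 0},{"delta_pos": [0,0,0],"yaw": 0},{"delta_pos": [0,0,0],"yaw": 0}]'

```text
t: 11.58
tcp_pos: [0.5177, -0.263, 0.074]
tool_rot: [-179.9, 0.1, -156.6]
force: [0.0, 0.4, 0.5]
width: 0.0427
gripper_force: 0.0
```

jog_arm --commands '[{"delta_pos": [0.03,-0.02,0],"yaw": 0},{"delta_pos": [0,0,0.3],"yaw": 0},{"delta_pos": [0,0,0.3],"yaw": 0},{"delta_pos": [0,0,0.3],"yaw": 0},{"delta_pos": [0,0,0],"yaw": 0}]'

```text
t: 12.0
tcp_pos: [0.5153, -0.2645, 0.0259]
tool_rot: [179.9, -0.1, -156.6]
force: [0.0, 0.8, -1.1]
width: 0.043
gripper_force: 0.0
```

jog_arm --commands '[{"delta_pos": [0,0,0],"yaw": 0},{"delta_pos": [0,0,0],"yaw": 0},{"delta_pos": [0,0,0],"yaw": 0},{"delta_pos": [0,0,0],"yaw": 0},{"delta_pos": [0,0,0],"yaw": 0},{"delta_pos": [0,0,0],"yaw": 0}]' --hand -1 --squeeze 60

```text
t: 12.5
tcp_pos: [0.5168, -0.2653, 0.0292]
tool_rot: [-179.9, 0.1, -156.6]
force: [-1.4, 2.2, 7.8]
width: 0.0132
gripper_force: 59.1
```

jog_arm --commands '[{"delta_pos": [0,0,-0.15],"yaw": 0},{"delta_pos": [0,0,-0.3],"yaw": 0},{"delta_pos": [0,0,-0.4],"yaw": 0},{"delta_pos": [0,0,-0.4],"yaw": 0},{"delta_pos": [0,0,-0.35],"yaw": 0},{"delta_pos": [0,0,0],"yaw": 0.0785},{"delta_pos": [0,0,0],"yaw": 0.0785},{"delta_pos": [0,0,0],"yaw": 0},{"delta_pos": [0,0,0],"yaw": 0}]'

```text
t: 13.25
tcp_pos: [0.5161, -0.2649, 0.1079]
tool_rot: [-180.0, 0.0, -170.5]
force: [0.0, 0.3, -2.3]
width: 0.0131
gripper_force: 58.4
```

jog_arm --commands '[{"delta_pos": [-0.336,0.391,0],"yaw": 0},{"delta_pos": [-0.336,0.391,0],"yaw": 0},{"delta_pos": [-0.336,0.391,0],"yaw": 0},{"delta_pos": [-0.336,0.391,0],"yaw": 0},{"delta_pos": [-0.336,0.391,0],"yaw": 0},{"delta_pos": [-0.336,0.391,0],"yaw": 0},{"delta_pos": [-0.336,0.391,0],"yaw": 0},{"delta_pos": [-0.336,0.391,0],"yaw": 0},{"delta_pos": [-0.336,0.391,0],"yaw": 0},{"delta_pos": [-0.336,0.391,0],"yaw": 0},{"delta_pos": [0,0,0],"yaw": 0},{"delta_pos": [0,0,0],"yaw": 0}]'

```text
t: 14.25
tcp_pos: [0.6506, -0.0438, 0.1071]
tool_rot: [180.0, -0.0, -170.4]
force: [0.0, 0.1, -2.9]
width: 0.0131
gripper_force: 58.7
```

```bash
python3 - <<'E'
from h import *
s=bot.read_state();print(s['tcp_pos'],s['tool_rot'],s['force'])
b=snap('scene','scene6');cv2.imwrite('pics/i.png',cv2.resize(b[140:240,240:340],None,fx=5.9,fy=5.9,interpolation=2))
for X in([.6493,-.0435,.056],[.6493,-.0435,.087],[.6493-.0197,-.0435-.0032,.087],[.6493+.0197,-.0435+.0032,.087]): print((proj('scene',X)-[240,140])*5.9)
E
```

```text
[ 0.65059599 -0.04382234  0.10706595] [ 1.79990097e+02 -4.50549370e-02 -1.70399885e+02] [ 0.0086573   0.14694006 -2.85627726]
[[155.13352648 351.71049157]]
[[149.15218353 307.23331992]]
[[185.73396701 289.56786492]]
[[112.03451105 325.16248001]]
```

View pics/i.png

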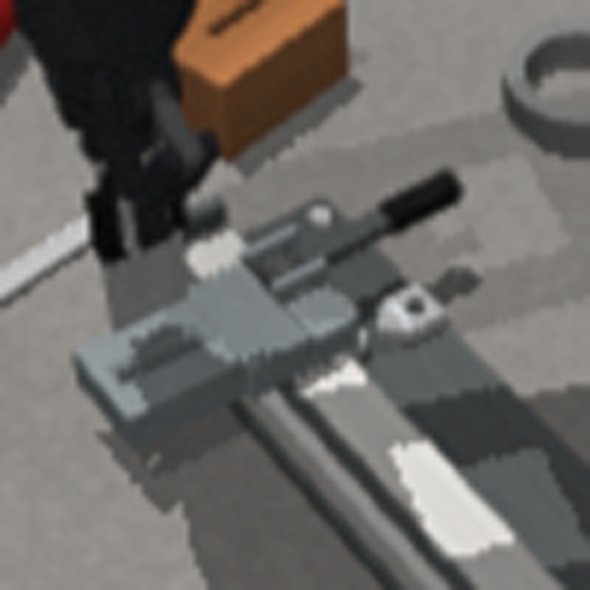

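The plate hangs in the grip over the slot: its dark grey body at (105–190, 255–330) matches the predicted lower edge. Lowering.

jog_arm --commands '[{"delta_pos": [0.026,-0.005,0.25],"yaw": 0.003},{"delta_pos": [0,0,0.25],"yaw": 0},{"delta_pos": [0,0,0],"yaw": 0},{"delta_pos": [0,0,0.08],"yaw": 0},{"delta_pos": [0,0,0.08],"yaw": 0},{"delta_pos": [0,0,0],"yaw": 0}]'

```text
t: 14.8
tcp_pos: [0.6497, -0.0458, 0.0767]
tool_rot: [-180.0, 0.1, -171.0]
force: [-6.4, -0.2, 16.6]
width: 0.0131
gripper_force: 61.8
```

jog_arm --commands '[{"delta_pos": [0,0,0.06],"yaw": 0},{"delta_pos": [0,0,0.06],"yaw": 0},{"delta_pos": [0,0,0],"yaw": 0}]'

```text
t: 15.05
tcp_pos: [0.6498, -0.0449, 0.0692]
tool_rot: [180.0, 0.1, -171.0]
force: [3.8, 4.5, 3.1]
width: 0.0134
gripper_force: 61.2
```

jog_arm --commands '[{"delta_pos": [0,0,0.06],"yaw": 0},{"delta_pos": [0,0,0.06],"yaw": 0},{"delta_pos": [0,0,0.06],"yaw": 0},{"delta_pos": [0,0,0],"yaw": 0}]'

```text
t: 15.38
tcp_pos: [0.6498, -0.0449, 0.0596]
tool_rot: [180.0, 0.1, -171.0]
force: [4.7, 5.0, -4.4]
width: 0.0128
gripper_force: 60.3
```

jog_arm --commands '[{"delta_pos": [0,0,0.1],"yaw": 0},{"delta_pos": [0,0,0.1],"yaw": 0},{"delta_pos": [0,0,0.1],"yaw": 0},{"delta_pos": [0,0,0.1],"yaw": 0},{"delta_pos": [0,0,0.06],"yaw": 0},{"delta_pos": [0,0,0.04],"yaw": 0},{"delta_pos": [0,0,0],"yaw": 0}]'

```text
t: 15.97
tcp_pos: [0.6496, -0.0448, 0.0345]
tool_rot: [180.0, 0.1, -171.0]
force: [3.7, 5.0, -3.5]
width: 0.0131
gripper_force: 60.3
```

jog_arm --commands '[{"delta_pos": [0,0,0.04],"yaw": 0},{"delta_pos": [0,0,0.02],"yaw": 0},{"delta_pos": [0,0,0],"yaw": 0}]'

```text
t: 16.22
tcp_pos: [0.6496, -0.0448, 0.0317]
tool_rot: [179.9, 0.1, -171.0]
force: [2.6, 5.9, 0.3]
width: 0.0133
gripper_force: 60.7
```

jog_arm --commands '[{"delta_pos": [0,0,0.04],"yaw": 0},{"delta_pos": [0,0,0.02],"yaw": 0},{"delta_pos": [0,0,0],"yaw": 0}]'

```text
t: 16.47
tcp_pos: [0.6496, -0.0448, 0.0292]
tool_rot: [180.0, 0.1, -171.0]
force: [-0.7, 6.2, 4.7]
width: 0.0128
gripper_force: 61.3
```

jog_arm --commands '[{"delta_pos": [0,0,0.03],"yaw": 0},{"delta_pos": [0,0,0],"yaw": 0}]'

```text
t: 16.63
tcp_pos: [0.6497, -0.0449, 0.029]
tool_rot: [180.0, 0.1, -171.0]
force: [-7.5, 6.6, 16.9]
width: 0.0128
gripper_force: 63.1
```

Seated firmly. Releasing and retreating.

jog_arm --commands '[{"delta_pos": [0,0,0],"yaw": 0},{"delta_pos": [0,0,0],"yaw": 0},{"delta_pos": [0,0,0],"yaw": 0},{"delta_pos": [0,0,0],"yaw": 0},{"delta_pos": [0,0,0],"yaw": 0}]' --hand 0

```text
t: 17.05
tcp_pos: [0.6491, -0.0455, 0.0267]
tool_rot: [-180.0, -0.0, -171.0]
force: [-0.7, -1.0, -0.0]
width: 0.0425
gripper_force: 0.0
```

jog_arm --commands '[{"delta_pos": [0,0,-0.2],"yaw": 0},{"delta_pos": [0,0,-0.5],"yaw": 0},{"delta_pos": [0,0,-0.7],"yaw": 0},{"delta_pos": [0,0,-0.7],"yaw": 0},{"delta_pos": [0,-0.7,0],"yaw": 0},{"delta_pos": [0,-0.7,0],"yaw": 0},{"delta_pos": [0,-0.7,0],"yaw": 0},{"delta_pos": [0,-0.7,0],"yaw": 0},{"delta_pos": [0,0,0],"yaw": 0},{"delta_pos": [0,0,0],"yaw": 0},{"delta_pos": [0,0,0],"yaw": 0}]'

```text
t: 17.97
tcp_pos: [0.671, -0.1834, 0.1323]
tool_rot: [180.0, 0.0, -171.0]
force: [-0.2, 0.6, 0.1]
width: 0.0426
gripper_force: 0.0
```

```bash
python3 - <<'E'
from h import *
np.set_printoptions(precision=4,suppress=True,linewidth=250)
def cen(im,x0,x1,y0,y1):
    n,l,s,c=cv2.connectedComponentsWithStats((im[y0:y1,x0:x1].max(2)<45).astype(np.uint8))
    return [(s[i][4],c[i]+[x0,y0]) for i in range(1,n) if s[i][4]>12]
a=snap('top','top7');b=snap('scene','scene7')
print(cen(a,340,380,150,240),cen(b,240,330,150,230))
print('expect grip mid',proj('top',[.6493,-.0435,.074]),proj('scene',[.6493,-.0435,.074]),'top/bottom scene',proj('scene',[[.6493,-.0435,.056],[.6493,-.0435,.092]]))
print(a.max(2)[200:212,344:358])
E
```

```text
[(np.int32(74), array([356.9459, 168.6892]))] [(np.int32(65), array([311.0154, 173.7538])), (np.int32(34), array([269.7353, 179.3235])), (np.int32(174), array([265.7931, 194.8448]))]
expect grip mid [[356.6529 168.0576]] [[265.7104 195.2749]] top/bottom scene [[266.2938 199.6119]
 [265.1124 190.8263]]
[[ 68  67  60  54  94 149 172 161 140 113  73  59  59  67]
 [ 57  54  54  59  72  78  77  78  77  68  56  55  56  54]
 [ 71  59  59  64 108 130 131 131 107  66  54  57  57  57]
 [ 96  82  69  76 156 203 211 204 157  85  62  57  55  55]
 [109 110  91  71 105 171 203 175 117  92  82  66  62  55]
 [108 106 105  95  80 113 155 133  91  93  90  72  55  56]
 [113 113 112 105  88  75  85  95 101  98  81  61  57  56]
 [111 110 111 111 109 111 116 111 104 105  86  71  71  61]
 [112 110 110 110 111 123 171 170 125 109  96  76  70  64]
 [108 110 111 107 123 181 223 225 184 128 106  84  72  70]
 [110 111 110 114 174 223 232 234 228 186 116  77  71  72]
 [103 104 108 172 224 233 234 235 236 228 188 111  70  73]]
```

The plate's grip is where a fully seated plate should be in both views, to within 0.7 px. The pointer hasn't moved (350.0 against 350.4), and the robot is clear. Handing in.

```bash
python3 -c "
from rig import bot
print(bot.finish_job())"
```

```text
the job is handed in; nothing more can be done
None
```

The job is handed in at about 18 s: the carriage is locked about 1 mm from the pointed index's tip, and the stop plate is seated in its slot and released; no verdict came back.

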